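# Set the saw's length stop to its mark

### The arm

A 6-joint arm with a two-finger parallel gripper is mounted at the origin on the work surface. World frame = base frame: x ahead of the robot, y to its left, z up, the work surface at z = 0. Lengths are in mm, angles in rad, forces in N, time in s.
With the tool pointing down it reaches from about 350 to 975 mm from the base axis. Payload 7.1 kg.
Tool frame: the origin (TCP) lies on the front face of the gripper's body, between the roots of the fingers; the fingertips stand 80 mm ahead of it and the grasp point (between the pads) lies 61 mm ahead of it (env.tips_ahead is the distance from the TCP to the fingertips, in mm); z points along the fingers, y is the direction in which the jaws open and shut (so a half turn about z gives the same grasp; the last joint's range is limited). The gripper opens to 88 mm and grips with 3 to 60 N. Pads are 20 mm wide; open, the fingers measure 115 mm over their backs; the gripper's body (75 mm by 178 mm) begins 61 mm behind the grasp point.
Start: joints at [1.322, 0.423, 1.63, -0, 1.089, -0.019], TCP at [142.333, 608.561, 302.675] pointing down, gripper open.
Joint ranges: [-3, 3], [-0.9, 2.11], [0.09, 2.58], [-1.31, 4.45], [0.11, 2.69], [-2.54, 2.54]. Speed limits (rad/s): [2.39, 2.39, 3.01, 3.14, 3.14, 3.14].

### API

Orientations are given as a unit quaternion [x, y, z, w].
In Python, from station import env, set_gripper, viewer, workorder gives the robot as it stands. Calls block until the motion is done:
- env.reach(position, orientation): joint-space move of the TCP to a pose.
- env.move_l(position, rot=None, rate=150, f_stop=None): straight line of the TCP; rot=None keeps the orientation; rate is the mean speed in mm/s. With f_stop (N) it stops when the force on the tool has changed by that much, and returns True; else False.
- env.move_joints(angles): joint-space move.
- set_gripper(opening): finger opening in mm; the grip force is fixed at half the most; returns when the fingers have stopped.
- env.hold(seconds).
- env.ik(position, orientation): joint angles nearest the present ones, or None.
- env.read_state(): the state.
- viewer.camera(name): name is "scene" or "top" or "wrist"; returns the picture (480x640x3 uint8, blue, green, red); there is no depth.
- viewer.camera_params(name): a dict with "fx", "fy", "cx", "cy" (pixels), "dist" ([k1, k2, p1, p2, k3] as OpenCV has them; the pictures are not rectified), "pose" (4x4, takes a point from camera to world coordinates); the wrist camera has in their place "tool_from_camera" (4x4, takes a point from camera to tool coordinates, whose origin is the TCP and whose axes are the flange's). Camera axes: x right, y up, looking along -z (the intrinsics and any distortion apply to the point x, -y, -z); pixel columns grow to the right and rows downward; lengths in mm; the calibration is good to about 2 mm. A picture is of the moment at which its call begins: read the wrist's pose just before it. camera_params takes no time and is no camera call.
A pose or a line that the arm cannot do raises env.IKError and nothing moves.
- workorder.sign_off(): hands the job in, once; it reports no verdict.
The state is a dict: "time_s": time; "qpos": joint angles; "dq": joint speeds; "tau": joint torques, N m; "tool_pos": TCP position; "orientation": TCP orientation; "force": force on the tool from outside, world axes, zero at the start; "wrist_torque": the same for the moment, N m; "width": finger opening in mm.
Only numpy, scipy, OpenCV 4.12 (cv2) and the standard library are available. Lean on these libraries where they do the work, as an engineer would, in place of code of your own. Each camera call takes 0.05 s, during which the arm holds its last target. There are 200 camera calls.

### The job

Set the saw's length stop: take the steel stop tube out of its rack and slide its plain end into the bore of the stop holder until the black ring line on the tube is level with the face of the holder, no deeper, and let go so that it stays there. Leave the rest of the bench as it is.

Things in the scene. Friction and masses are not known exactly. Their poses are not given: they have to be found in the camera images.
- tube: the stop tube: straight steel tube, 24 mm diameter, 240 mm long, about 0.3 kg, lying level in one of the rack's two berths. Origin on its axis at the middle of the mark, a black ring line 4 mm wide. x runs along the axis towards the plain end. The other end, x = -128 to -140 mm, is a stop disc of 44 mm diameter. It may turn about its axis. It balances at x = -32 mm.
- tube_end (a point): centre of the tube's plain, slightly bevelled end, which goes into the bore; 100 mm from the mark along the tube's x. In the rack this end points to the holder's side of the bench.
- tube_grip (a point): point on the tube's axis 45 mm from the mark towards the stop disc (tube x = -45 mm). In the rack it lies between the uprights, which touch the tube within 10 mm of tube x = +55 and -95 mm and are 16 mm thick; the tube is free to grip here.
- bore_mouth (a point): centre of the mouth of the round horizontal bore, in the plane of the holder's front face, 95 mm above the bench. x points level along the bore into the block, z up. Bore 28 mm diameter, 140 mm deep and blind (deeper than the mark needs), mouth bevelled 4 mm. At its mark the tube stays put by friction and droops a little when let go.
- holder: the fixed stop holder: an aluminium block 150 mm long (along x), 70 mm wide (y), from 60 to 130 mm above the bench on a wooden riser of the same width and length, with a foot board 130 mm wide and 12 mm thick. The bore opens only towards the right (-y) side of the bench, where the rack stands. Origin on the bench right under the bore's mouth, x along the bore into the block, z up.
- rack: fixed wooden rack: base 180 x 180 x 12 mm, with V-notched uprights at x = +75 and -75 mm whose tops are 61 mm above the bench. Its two berths run along x at y = +45 and -45 mm; the tube's axis lies 52 mm above the bench in either. Origin under the base's centre, z up.
- dowel: plain wooden dowel, 16 mm diameter, 240 mm long, lying in the other berth of the rack; bystander; origin on its underside at mid length
- offcut: bare wood offcut 180 x 70 x 40 mm on the bench; bystander; origin under its centre
- board: flat wooden board 300 x 90 x 19 mm; bystander; origin under its centre
- tape: tape measure case 70 x 35 x 62 mm; bystander; origin under its centre
- clamp: C-clamp lying flat, about 100 x 210 mm, 25 mm high; bystander; origin under its spine
- blade: circular saw blade lying flat, 165 mm diameter, 3 mm thick; bystander; origin under its centre
- driver: screwdriver lying on the bench; bystander; origin under its middle
Not all that is in view belongs to the job. Several things have the shape of the tube; the one meant has the colours described above.

How it is judged (in metres and radians):
At the end, for the whole second after the job is handed in: the tube lies in the bore with the middle of its black line within 6 mm of the plane of the holder's face, centred on the bore within 6 mm and in line with it within 0.08 rad, at rest and let go (x of tube in the frame of bore_mouth between -0.006 and 0.006 m and y of tube in the frame of bore_mouth between -0.006 and 0.006 m and z of tube in the frame of bore_mouth between -0.006 and 0.006 m and angle between the x axis of tube and the x axis of bore_mouth, either way round below 0.08 rad and linear speed of tube below 0.01 m/s and contact force between tube and the fingers below 0.05 N); the robot touches nothing.
It fails at once if a bystander is moved by more than 40 mm (distance of any of dowel, offcut, board, tape, clamp, blade, driver from where it was at the start of the episode above 0.04 m).
It also fails if it takes over 51 s, if anything falls off the work surface, if the arm or the gripper's body presses on something with over 40 N, if the wrist force passes 120 N, or if a joint passes its speed limit or range.

## Working session

There is one attempt and no reset: what is moved stays moved. The work goes in short steps, each a Python script; the robot and the scene stay as the last script left them, time stands still between calls to the robot, and variables do not carry over. Pictures are saved under pics/ and viewed, about 8 in all and at most 12, crops included, and the job is handed in when it is done.

```bash
ls; mkdir -p pics; python3 - <<'E'
from station import env,viewer
import cv2
for n in("scene","top"):
    cv2.imwrite(f"pics/{n}0.png",viewer.camera(n)); p=viewer.camera_params(n); print(n,p)
print(viewer.camera_params("wrist")); print(env.read_state())
E
```

```text
pics
scene {'fx': 440.28459807517424, 'fy': 440.28459807517424, 'cx': 318.164989853678, 'cy': 240.4699397116461, 'dist': array([-0.04849525,  0.        ,  0.        ,  0.        ,  0.        ]), 'pose': array([[ 7.81314149e-01, -4.37515039e-01,  4.45116604e-01,
         9.66168331e+02],
       [ 6.24131038e-01,  5.44327767e-01, -5.60506672e-01,
        -6.01896737e+02],
       [ 2.94077138e-03,  7.15742881e-01,  6.98357702e-01,
         8.03695259e+02],
       [ 0.00000000e+00,  0.00000000e+00,  0.00000000e+00,
         1.00000000e+00]])}
top {'fx': 575.4793537777066, 'fy': 575.4793537777066, 'cx': 317.0804084557988, 'cy': 246.28579109391026, 'dist': array([0.02591316, 0.        , 0.        , 0.        , 0.        ]), 'pose': array([[-6.45746447e-03,  9.86592213e-01, -1.63076997e-01,
         2.85306623e+02],
       [-9.99950836e-01, -5.14362056e-03,  8.47753531e-03,
        -1.31966870e+01],
       [ 7.52506413e-03,  1.63123723e-01,  9.86576923e-01,
         1.53610086e+03],
       [ 0.00000000e+00,  0.00000000e+00,  0.00000000e+00,
         1.00000000e+00]])}
{'fx': 344.61704002208
[... 490 characters left out ...]
0,
         1.00000000e+00]])}
{'time_s': 0.1, 'qpos': array([ 1.32201051e+00,  4.23753905e-01,  1.63059386e+00, -5.28448821e-06,
        1.08860748e+00, -1.90199647e-02]), 'dq': array([-0.00011006, -0.00059912, -0.00049115, -0.00026291,  0.00066471,
       -0.00069409]), 'tau': array([-1.85321028e-04, -5.45609200e+01, -2.74324250e+01,  6.46071509e-02,
        1.87843147e-02, -7.62971604e-05]), 'tool_pos': array([142.23629168, 608.20240448, 301.99367054]), 'orientation': array([ 1.14629141e-01,  9.93408121e-01, -6.75508973e-04, -8.86358314e-05]), 'force': array([ 0.52949093,  0.75836686, -0.26685096]), 'wrist_torque': array([ 0.01204461,  0.01263552, -0.03809261]), 'width': 88.0600907506959}
```

View pics/top0.png

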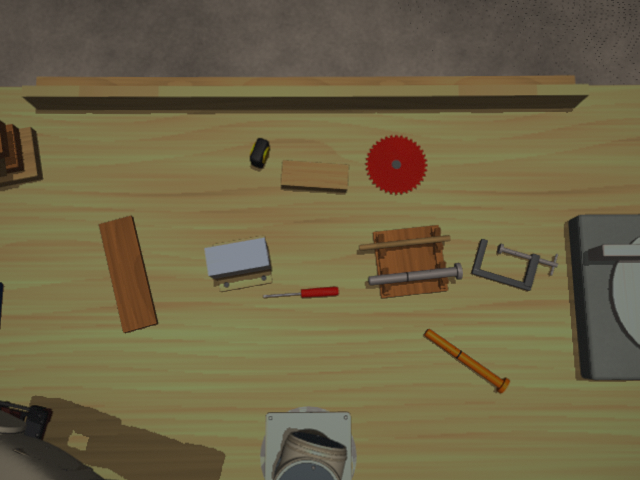

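View pics/scene0.png

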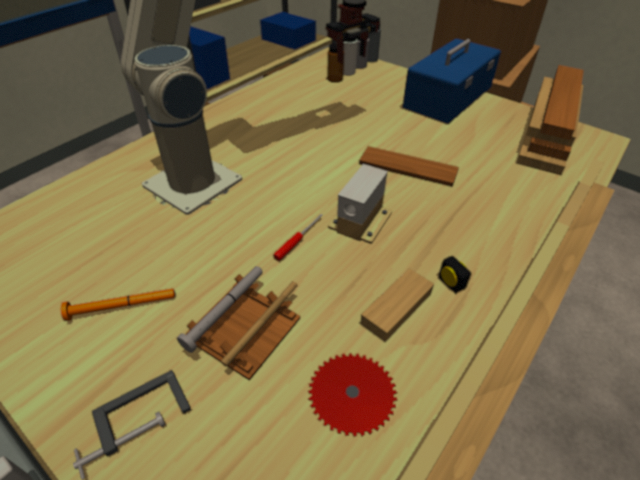

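Candidates that look like the tube: the grey one in the rack at top (370–462, 282–270) with a dark ring at (408,275), and the orange one on the bench at (428–505, 332–385). The grey one fits because it is steel, has a black ring and lies in a berth. The thin brown one at (360–450, 245) is the dowel. The holder is at (238,258) in top, and its bore shows at (350,210) in scene.

```bash
cat >h.py <<'E'
import numpy as np,cv2
from scipy.spatial.transform import Rotation as R
from station import env,viewer,set_gripper,workorder
def down(th):  # tool z down, tool x along (cos th, sin th)
    x=np.array([np.cos(th),np.sin(th),0]);z=np.array([0,0,-1.]);return R.from_matrix(np.c_[x,np.cross(z,x),z]).as_quat()
def pose(n):
    p=viewer.camera_params(n)
    if n!="wrist": return p,p["pose"]
    s=env.read_state();T=np.eye(4);T[:3,:3]=R.from_quat(s["orientation"]).as_matrix();T[:3,3]=s["tool_pos"]
    return p,T@p["tool_from_camera"]
def shot(n,f):
    p,T=pose(n);im=viewer.camera(n);cv2.imwrite(f"pics/{f}.png",im);np.save(f"pics/{f}.npy",T);return im
def rays(n,f,uv):
    p=viewer.camera_params(n);T=np.load(f"pics/{f}.npy") if f else p["pose"]
    K=np.array([[p["fx"],0,p["cx"]],[0,p["fy"],p["cy"]],[0,0,1]])
    q=cv2.undistortPoints(np.float64(uv).reshape(-1,1,2),K,p["dist"])[:,0]
    d=np.c_[q[:,0],-q[:,1],-np.ones(len(q))]@T[:3,:3].T
    return T[:3,3],d
def onz(n,f,uv,z):
    o,d=rays(n,f,uv);z=np.broadcast_to(z,len(d));return o+d*((z-o[2])/d[:,2])[:,None]
E
python3 - <<'E'
from h import *
im=cv2.imread("pics/top0.png")
a=cv2.resize(im[215:305,350:480],None,fx=5,fy=5,interpolation=2)
b=cv2.resize(im[225:295,195:285],None,fx=6,fy=6,interpolation=2)
sc=cv2.imread("pics/scene0.png")
c=cv2.resize(sc[160:250,320:400],None,fx=3,fy=3)
cv2.imwrite("pics/crop.png",a)
print("tube",onz("top",None,[(370,282),(408,275.5),(461,271)],52).round(1))
print("holder top corners",onz("top",None,[(205,247),(265,238),(268,262),(208,278)],130).round(1))
E
```

```text
tube [[ 436.2 -162.3   52. ]
 [ 452.6 -261.3   52. ]
 [ 463.6 -399.2   52. ]]
holder top corners [[517.4 251.6 130. ]
 [539.2 103.8 130. ]
 [479.1  95.9 130. ]
 [440.4 242.3 130. ]]
```

View pics/crop.png

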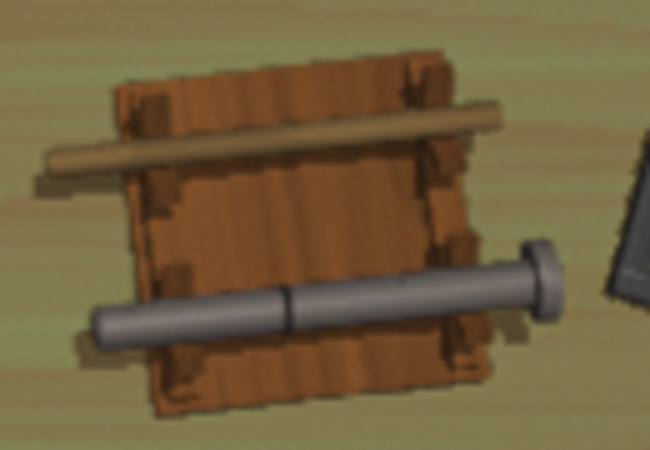

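The crop confirms it: grey steel tube, black ring, disc on the right, plain end on the left. Next I take wrist views of the holder face and the tube.

```bash
python3 - <<'E'
from h import *
def look(cam,th,tilt,f):
    q=(R.from_rotvec(0*np.ones(3))*R.from_quat(down(th))*R.from_euler('y',-tilt)).as_quat()
    t=viewer.camera_params("wrist")["tool_from_camera"]
    Rm=R.from_quat(q).as_matrix(); pos=np.array(cam)-Rm@t[:3,3]
    print(f,pos.round(0),Rm[:,2].round(2),env.ik(pos,q)); env.reach(pos,q); env.hold(.3); shot("wrist",f)
th=np.deg2rad(-82)
look([525,-80,300],th,.5,"w_face")
q=down(np.deg2rad(96.5));p=np.array([452,-290,200.]) 
# tool x towards holder, camera 73 mm beyond TCP
print(env.ik(p,q)); env.reach(p,q); env.hold(.3); shot("wrist","w_tube"); print(env.read_state()["time_s"])
a=cv2.imread("pics/w_face.png");b=cv2.imread("pics/w_tube.png")
E
```

```text
w_face [511.  22. 264.] [-0.07  0.47 -0.88] [-0.18552936  0.3818979   1.88257436  0.53150925  1.11147852  2.51984207]
[-5.92603043e-01  4.41926308e-01  1.89400638e+00 -4.44089210e-16
  8.05659970e-01 -7.06049445e-01]
5.8917
```

View pics/w_face.png

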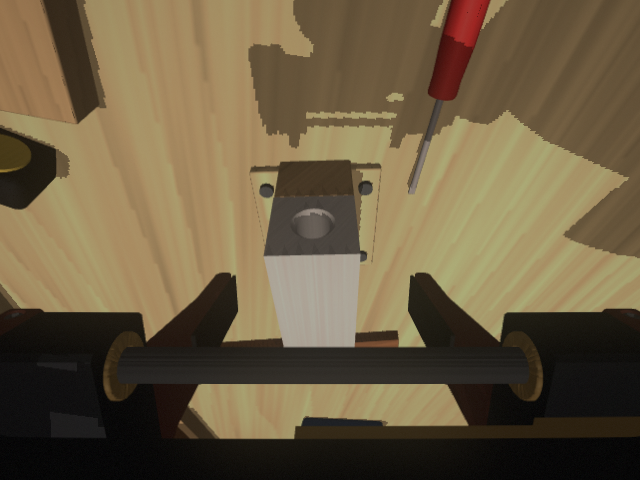

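View pics/w_tube.png

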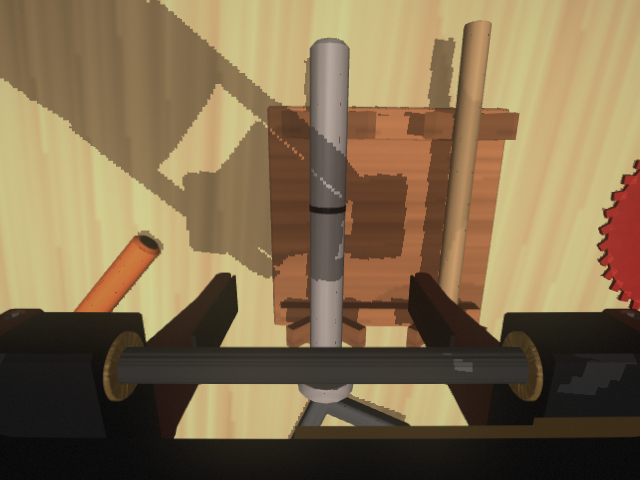

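w_face shows the bore at about (313,224) and the block's top front edge from (265,255) to (360,253). w_tube shows the ring at (327,210), with the tube running from (329,42) down. Now I measure both.

```bash
python3 - <<'E'
from h import *
# tube silhouettes via saturation
b=cv2.imread("pics/w_tube.png");hsv=cv2.cvtColor(b,cv2.COLOR_BGR2HSV)
m=(hsv[...,1]<60).astype(np.uint8)*255
L=[];Rr=[];rows=[]
for r in range(70,335,5):
    c=np.where(m[r,290:370])[0]+290
    if len(c)>25 : rows.append(r);L.append(c.min());Rr.append(c.max()+1)
rows,L,Rr=map(np.array,(rows,L,Rr)); print(np.c_[rows,L,Rr][::6].tolist())
mid=(L+Rr)/2; k=np.abs(mid-np.polyval(np.polyfit(rows,mid,1),rows))<1.5; pf=np.polyfit(rows[k],mid[k],1)
P=onz("wrist","w_tube",[(np.polyval(pf,r),r) for r in(80,330)],52);d=P[0]-P[1];d/=np.linalg.norm(d)
g=cv2.cvtColor(b,cv2.COLOR_BGR2GRAY)[190:230,318:338].mean(1);w=np.clip(90-g,0,None) if g.min()<60 else np.clip(g.mean()-g,0,None)
print(g.round(0)); 
rr=190+np.sum(np.arange(40)*w)/w.sum()
ring=onz("wrist","w_tube",[(np.polyval(pf,rr),rr)],64)[0]
end=onz("wrist","w_tube",[(np.polyval(pf,39),39)],[64])[0]
print("axis",P.round(1),"ang",np.degrees(np.arctan2(d[1],d[0])),"ring",rr,ring.round(1),"end-ring",end-ring)
# face
a=cv2.imread("pics/w_face.png")
cv2.imwrite("pics/fcrop.png",cv2.resize(a[150:270,250:390],None,fx=5,fy=5,interpolation=cv2.INTER_NEAREST))
E
```

```text
[[70, 310, 349], [100, 310, 348], [130, 310, 347], [160, 310, 346], [190, 310, 346], [225, 310, 345], [255, 310, 344], [285, 310, 343], [315, 310, 342]]
[100. 103. 103. 102.  97.  91.  91.  91.  91.  91.  91.  91.  91.  91.
  91.  91.  91.  69.  34.  28.  28.  28.  28.  45.  77.  90.  90.  90.
  90.  90.  90.  90.  90.  90.  90.  90.  90.  90.  90.  90.]
axis [[ 443.6 -179.    52. ]
 [ 461.2 -349.6   52. ]] ang 95.88816017327333 ring 210.37015352589123 [ 451.4 -257.4   64. ] end-ring [-10.0729569   97.74391633   0.        ]
```

View pics/fcrop.png

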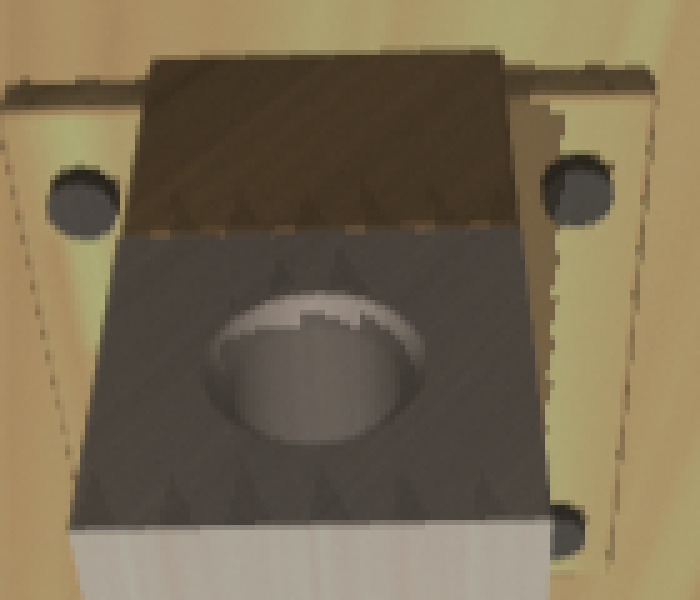

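```bash
python3 - <<'E'
from h import *
c=lambda p:(np.array(p)/5+[250,150]-.5)
bl,br,tl,tr=map(c,[(122,237),(520,226),(72,527),(550,520)])
l=lambda p,q:np.cross([*p,1],[*q,1]);x=np.cross(l(bl,tr),l(br,tl));ctr=x[:2]/x[2]
el=c((315,367));print("diag",ctr,"ellipse",el)
f=lambda uv,z:onz("wrist","w_face",uv,z)
T=f([tl,tr],130);B=f([bl,br],60);print(T.round(1),B.round(1),f([ctr,el],95).round(1))
for e in(T,B):
    d=e[1]-e[0];print("len",np.linalg.norm(d),"normal ang",np.degrees(np.arctan2(d[1],d[0]))%360+90)
# side edges of top face: sub-pixel by gradient per row
g=cv2.cvtColor(cv2.imread("pics/w_face.png"),cv2.COLOR_BGR2GRAY).astype(int)
for (x0,x1,y0,y1,s) in((265,282,256,340,0),(360,355,256,340,0)):
    pts=[]
    for r in range(262,325,3):
        xe=x0+(x1-x0)*(r-255)/91; w=np.arange(int(xe)-6,int(xe)+7)
        gr=np.abs(np.array([cv2.cvtColor(np.uint8([[p]]),cv2.COLOR_BGR2LAB)[0,0].astype(int) for p in cv2.imread("pics/w_face.png")[r,w]])[1:]-0)  # LAB
        lab=gr; dd=np.abs(np.diff(lab,axis=0)).sum(1); pts.append((w[1]+ (dd*np.arange(len(dd))).sum()/dd.sum()+.5 if 0 else w[1]+dd.argmax()+.5,r))
    pts=np.array(pts);W=f(pts,130);k=np.polyfit(W[:,1],W[:,0],1);res=W[:,0]-np.polyval(k,W[:,1]);ok=abs(res)<1.5;k=np.polyfit(W[ok,1],W[ok,0],1)
    print("side ang",90-np.degrees(np.arctan(k[0])),"x at y=100",np.polyval(k,100),ok.sum(),len(ok))
E
```

```text
diag [312.36795925 222.33558988] ellipse [312.5 222.9]
[[541.9 104.4 130. ]
 [474.3  93.4 130. ]] [[541.9 105.3  60. ]
 [474.1  93.4  60. ]] [[508.3  99.2  95. ]
 [508.1  99.8  95. ]]
len 68.46212003228484 normal ang 279.2590273626912
len 68.76239853552416 normal ang 279.9777334012732
side ang 99.93221713079576 x at y=100 543.5157834923702 21 21
side ang 99.66606157581397 x at y=100 472.6868820494586 21 21
```

Bore mouth ≈ (508.2, 99.4, 95), direction 99.7°. Tube ring ≈ (451.6, −257.4, 52), direction 95.9°. Now grasp, lift and go to the pre-insert pose.

```bash
python3 - <<'E'
from h import *
th=np.deg2rad(95.9);d=np.array([np.cos(th),np.sin(th),0]);q=down(th)
g=np.array([451.6,-257.4,0])-45*d
env.reach(g+[0,0,190],q); print(env.move_l(g+[0,0,113.5],rate=100,f_stop=15)); env.hold(.2)
w=set_gripper(0); env.hold(.2); s=env.read_state(); print("grasp",s["tool_pos"],s["width"],s["force"])
env.move_l(g+[0,0,215],rate=120); env.hold(.2); print(env.read_state()["width"],env.read_state()["force"])
tb=np.deg2rad(99.7);b=np.array([np.cos(tb),np.sin(tb),0]);m=np.array([508.2,99.4,0])
p=m-(45+135)*b; dz=s["tool_pos"][2]-52
env.reach(p+[0,0,215],down(tb)); env.move_l(p+[0,0,95+dz],rate=120); env.hold(.3)
s=env.read_state(); print("cmd",p+[0,0,95+dz],"act",s["tool_pos"],s["orientation"],down(tb),s["time_s"],s["width"])
shot("wrist","w_pre"); shot("scene","s_pre")
E
```

```text
False
grasp [ 456.25294492 -302.17676115  113.48449402] 23.624423783197024 [ 0.57189549 -0.04135614 -0.25625471]
23.172422592885848 [ 0.29701682 -0.09494738 -2.46502253]
cmd [538.52808832 -78.02662444 156.48449402] act [538.87117005 -78.04979649 157.14908298] [6.44769951e-01 7.64376435e-01 3.13564097e-04 5.27085488e-04] [0.6447909  0.76435901 0.         0.        ] 11.5667 23.244005529396546
```

View pics/w_pre.png

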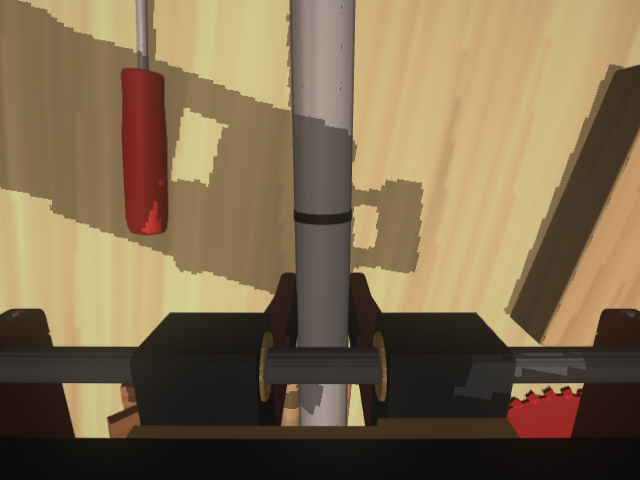

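The tube is held, with the ring at (323,217) and the tube edges at x≈294–352. I check its pose in the hand, both ring offset and pitch.

```bash
python3 - <<'E'
from h import *
b=cv2.imread("pics/w_pre.png");hsv=cv2.cvtColor(b,cv2.COLOR_BGR2HSV)
m=hsv[...,1]<60
T=np.load("pics/w_pre.npy");o=T[:3,3]
rows=[];L=[];Rr=[]
for r in range(20,268,4):
    c=np.where(m[r,270:375])[0]+270
    if len(c)>30: rows.append(r);L.append(c.min()-.5);Rr.append(c.max()+.5)
print(np.c_[rows,L,Rr][::8].tolist())
pl=np.polyfit(rows,L,1);pr=np.polyfit(rows,Rr,1)
print("fit resid",np.std(np.polyval(pl,rows)-L),np.std(np.polyval(pr,rows)-Rr))
# silhouette planes -> axis: line at distance 12 from both planes through the camera
def pn(pf):
    _,d=rays("wrist","w_pre",[(np.polyval(pf,r),r) for r in(20,260)]);n=np.cross(d[0],d[1]);return n/np.linalg.norm(n)
n1,n2=pn(pl),pn(pr);ax=np.cross(n1,n2);ax/=np.linalg.norm(ax);ax*=np.sign(ax[1])
s=n1@n2; n2=n2 if s<0 else -n2      # opposite orientation
bis=(n1-n2);  # in-tube direction sign fixed below
c=np.linalg.lstsq(np.array([n1,n2,ax]),np.array([-12,-12,0.]),rcond=None)[0]
if c[2]>0:c=-c
p0=o+c
print("axis dir ang",np.degrees(np.arctan2(ax[1],ax[0])),"pitch deg",np.degrees(np.arcsin(ax[2])))
g=cv2.cvtColor(b,cv2.COLOR_BGR2GRAY)[205:235,316:330].mean(1);w=np.clip(60-g,0,None);rr=205+(w*np.arange(30)).sum()/w.sum()
for z in(107,):
    P=onz("wrist","w_pre",[(323,rr)],z)[0]
bd=np.array([np.cos(np.deg2rad(99.7)),np.sin(np.deg2rad(99.7)),0]);side=np.array([-bd[1],bd[0],0]);M=np.array([508.2,99.4,95])
print("ring row",rr,"ring",P,"along",(P-M)@bd,"lat",(P-M)@side)
q=p0+ax*((P-p0)@ax);print("axis pt at ring from silhouettes",q.round(1))
s=env.read_state();print("tool->ring",(P-s["tool_pos"])@bd)
E
```

```text
[[20.0, 290.5, 353.5], [52.0, 291.5, 353.5], [84.0, 292.5, 352.5], [116.0, 292.5, 352.5], [148.0, 293.5, 351.5], [180.0, 293.5, 350.5], [212.0, 296.5, 346.5], [252.0, 295.5, 349.5]]
fit resid 0.4116731085281956 0.5537067437391371
axis dir ang 99.64098087337744 pitch deg -0.354057717076437
ring row 219.25603136308806 ring [531.29187971 -33.6388513  107.        ] along -135.02759373602382 lat -0.3461124285256578
axis pt at ring from silhouettes [531.1 -33.8  91.7]
tool->ring 44.95335323251716
```

The tube sits straight in the hand, with ring and lateral position as planned. Inserting.

```bash
python3 - <<'E'
from h import *
tb=np.deg2rad(99.7);b=np.array([np.cos(tb),np.sin(tb),0]);m=np.array([508.2,99.4,156.0])
for k in (-90,-60,0):
    f=env.move_l(m+(k-45)*b-[0.3,0,0],rate=50,f_stop=12); s=env.read_state()
    print(k,f,((s["tool_pos"]-m)@b+45).round(2),s["tool_pos"].round(1),s["force"].round(1),s["width"],s["time_s"])
    if f: break
env.hold(.2);shot("wrist","w_in");shot("scene","s_in")
im=cv2.imread("pics/s_in.png");x=cv2.resize(im[150:290,240:420],None,fx=4,fy=4,interpolation=2);cv2.imwrite("pics/s_inc.png",x)
E
```

```text
-90 False -90.12 [530.7 -33.8 156. ] [ 0.   0.1 -2.3] 23.248205535227065 12.7167
-60 False -59.86 [525.7  -4.  156. ] [-0.5  0.2 -3.1] 23.266243766205985 13.4667
0 False -0.18 [515.5  54.8 156. ] [-0.1 -0.8 -2.8] 23.230019557992012 14.8167
```

View pics/s_inc.png

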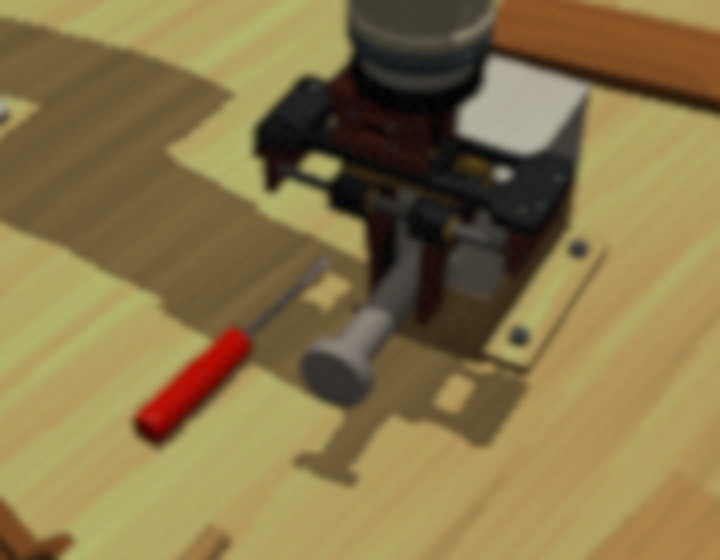

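It went in without contact forces. I release, back off upward and look at the mark from the front.

```bash
python3 - <<'E'
from h import *
set_gripper(60);env.hold(.4)
p=env.read_state()["tool_pos"];env.move_l(p+[0,0,110],rate=150)
th=np.deg2rad(-82);q=(R.from_quat(down(th))*R.from_euler('y',-.5)).as_quat()
env.reach([511,22,264],q);env.hold(.3);im=shot("wrist","w_fin");print(env.read_state()["time_s"])
cv2.imwrite("pics/w_finc.png",cv2.resize(im[130:270,230:410],None,fx=4,fy=4,interpolation=cv2.INTER_NEAREST))
E
```

```text
19.7167
```

View pics/w_finc.png

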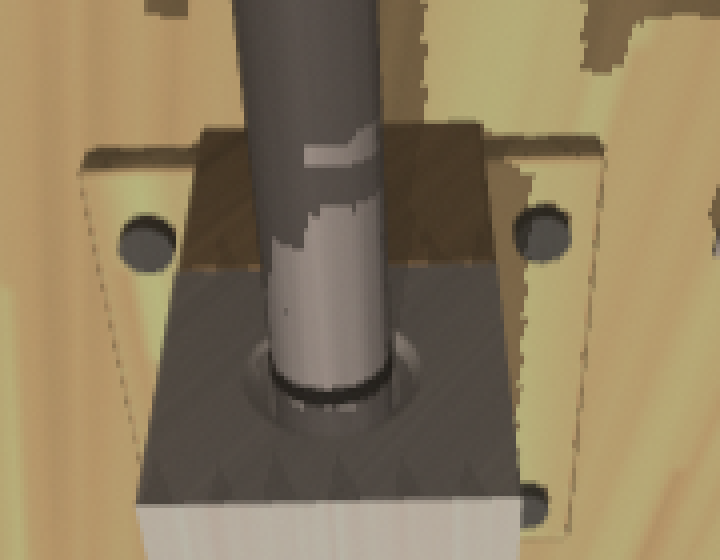

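The ring line is visible in the mouth at crop (330,397), about pixel (312,229). I compute its depth and the tube's direction.

```bash
python3 - <<'E'
from h import *
im=cv2.imread("pics/w_fin.png");g=cv2.cvtColor(im,cv2.COLOR_BGR2GRAY)
col=g[215:240,310:315].mean(1);print(col.round(0).tolist())
w=np.clip(70-col[10:18],0,None);r=225+(w*np.arange(8)).sum()/w.sum();print("row",r)
bd=np.array([np.cos(np.deg2rad(99.7)),np.sin(np.deg2rad(99.7)),0]);sd=np.array([-bd[1],bd[0],0]);M=np.array([508.2,99.4,95])
for z in(107,105.5,104): 
    P=onz("wrist","w_fin",[(312.2,r)],z)[0]-M;print(z,"along",P@bd,"lat",P@sd)
# tie face plane in this picture: top front edge (z=130) & block/riser edge (z=60)
c=lambda p:np.array(p)/4+[230,130]-.5
for z,e in((130,[(138,507),(520,497)]),(60,[(178,271),(496,264)])):
    print(z,[((p-M)@bd).round(2) for p in onz("wrist","w_fin",[c(k) for k in e],z)])
# tube axis direction from silhouettes (crop px) at z~94
E_=[c(k) for k in((236,10),(268,340),(380,10),(392,340))]
a=onz("wrist","w_fin",[(E_[0]+E_[2])/2,(E_[1]+E_[3])/2],94);d=a[1]-a[0];print("ang",np.degrees(np.arctan2(d[1],d[0])))
def pn(i,j):
    _,d=rays("wrist","w_fin",[E_[i],E_[j]]);n=np.cross(d[0],d[1]);return n/np.linalg.norm(n)
ax=np.cross(pn(0,1),pn(2,3));ax/=np.linalg.norm(ax);print("axis pitch(deg)",np.degrees(np.arcsin(ax[2]*np.sign(ax[1]))))
E
```

```text
[135.0, 135.0, 135.0, 135.0, 134.0, 135.0, 135.0, 135.0, 136.0, 136.0, 136.0, 121.0, 77.0, 38.0, 39.0, 39.0, 75.0, 87.0, 80.0, 81.0, 81.0, 80.0, 81.0, 79.0, 76.0]
row 228.989406779661
107 along -4.43466967601819 lat 0.20850497090972836
105.5 along -3.076187251875594 lat 0.10455977099675325
104 along -1.717704827732998 lat 0.0006145710837781066
130 [np.float64(0.21), np.float64(-0.38)]
60 [np.float64(0.05), np.float64(0.23)]
ang 99.67623613687101
axis pitch(deg) 8.513617784202397
```

The same-picture estimate puts the ring about 2–3 mm short, within tolerance but depending on the droop height assumed. A near-vertical view in the face plane removes that dependence, and the arm would then be in place to regrip.

```bash
python3 - <<'E'
from h import *
tb=np.deg2rad(99.7);b=np.array([np.cos(tb),np.sin(tb),0]);M=np.array([508.2,99.4,0])
env.reach(M+(-8-73)*b+[0,0,235],down(tb));env.hold(.3);im=shot("wrist","w_top");p,T=pose("wrist");print(((T[:3,3]-M)@b),T[:3,3],env.read_state()["time_s"])
cv2.imwrite("pics/w_topc.png",cv2.resize(im[100:250,230:420],None,fx=4,fy=4,interpolation=cv2.INTER_NEAREST))
E
```

```text
-7.725169277932056 [509.20121128  91.73392592 316.31199158] 22.3417
```

View pics/w_topc.png

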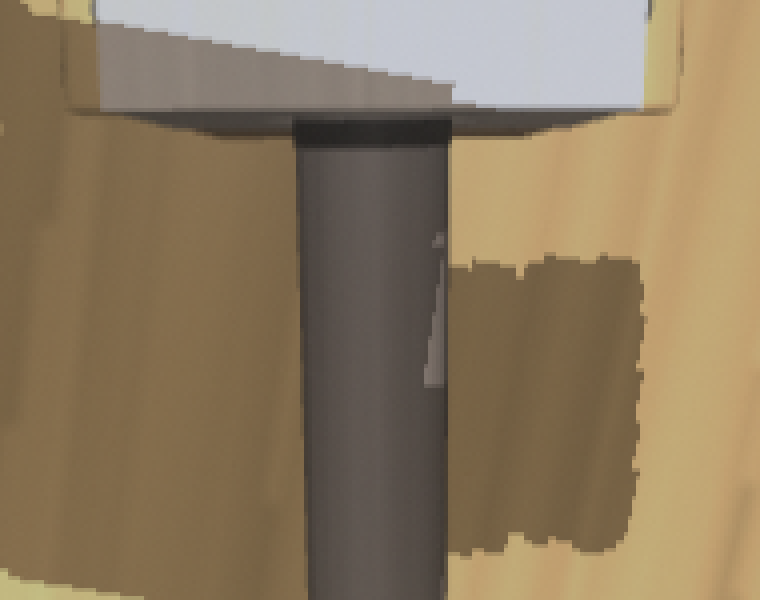

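The whole ring is visible just outside the face, at crop rows 119–148, with the block's top edge at row 110.

```bash
python3 - <<'E'
from h import *
im=cv2.imread("pics/w_top.png");g=cv2.cvtColor(im,cv2.COLOR_BGR2GRAY)
print(g[120:142,315:330].mean(1).round(0).tolist())
tb=np.deg2rad(99.7);b=np.array([np.cos(tb),np.sin(tb),0]);M=np.array([508.2,99.4,0])
c=lambda p:np.array(p)/4+[230,100]-.5
f=lambda p,z:((onz("wrist","w_top",[c(p)],z)[0]-M)@b).round(2)
print("edge130",f((375,110),130),"ring near/far",[(z,f((372,148),z),f((372,119),z)) for z in(107,105,103)])
print("riser/face bottom edge z~60",f((375,137),60))
E
```

```text
[131.0, 130.0, 131.0, 130.0, 130.0, 130.0, 124.0, 99.0, 76.0, 74.0, 49.0, 43.0, 43.0, 42.0, 43.0, 42.0, 53.0, 77.0, 90.0, 90.0, 90.0, 90.0]
edge130 0.75 ring near/far [(107, np.float64(-3.48), np.float64(0.55)), (105, np.float64(-3.44), np.float64(0.63)), (103, np.float64(-3.4), np.float64(0.71))]
riser/face bottom edge z~60 -0.64
```

The two checks agree: ring about 2 mm short of level, inside ±6. My silhouette pitch estimate of 8.5° is suspect, because the clearance allows only about 2.5°. I check the droop via the disc's height in two views.

```bash
python3 - <<'E'
from h import *
im=shot("scene","s_fin");w=cv2.imread("pics/w_fin.png")
a=cv2.resize(im[190:270,290:370],(400,400),interpolation=cv2.INTER_NEAREST);b=cv2.resize(w[0:200,230:430],(400,400),interpolation=cv2.INTER_NEAREST)
cv2.imwrite("pics/disc.png",np.hstack([a,b]))
tb=np.deg2rad(99.7);bd=np.array([np.cos(tb),np.sin(tb),0]);M=np.array([508.2,99.4,0])
# expected disc rear-face centre/top in scene for droops
p=viewer.camera_params("scene");K=np.array([[p["fx"],0,p["cx"]],[0,p["fy"],p["cy"]],[0,0,1]])
for dr in(0,.043,.08,.12):
    X=M-141*bd+[0,0,93-140*dr];c=(X-p["pose"][:3,3])@p["pose"][:3,:3];uv=cv2.projectPoints(np.array([[c[0],-c[1],-c[2]]]),np.zeros(3),np.zeros(3),K,p["dist"])[0][0,0];print(dr,uv,"crop",(uv-[290,190]+.5)*5)
E
```

```text
0 [322.37652564 245.99931698] crop [164.38262821 282.4965849 ]
0.043 [322.35122742 247.85641615] crop [164.2561371  291.78208074]
0.08 [322.32962187 249.44201225] crop [164.14810937 299.71006123]
0.12 [322.30643203 251.14343738] crop [164.03216014 308.21718691]
```

View pics/disc.png

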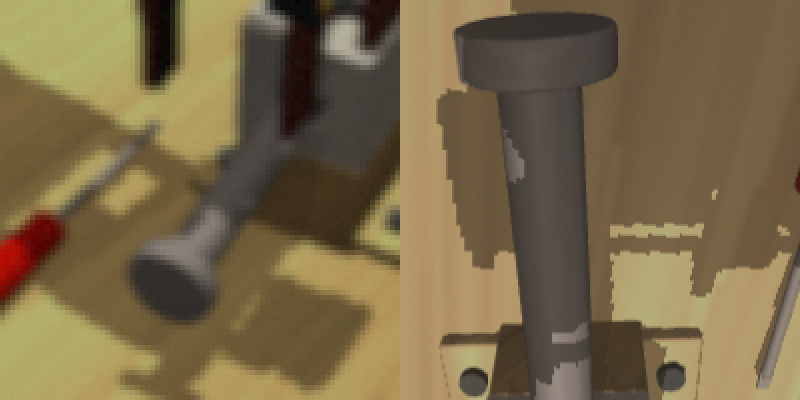

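In the scene crop the disc face centre is at about (173,285). The expected row is 282 with no droop, 292 at 0.043 rad and 308 at 0.12 rad, so the droop is small and fine. The gripper is clear, so I hand in.

```bash
python3 - <<'E'
from h import *
s=env.read_state();print(s["time_s"],s["force"].round(2),s["width"],s["tool_pos"].round(0));workorder.sign_off()
E
```

```text
22.3917 [-0.01  0.61 -0.07] 60.26588795244646 [522.  20. 235.]
the job is handed in; nothing more can be done
```

The steel stop tube is in the holder's bore at its mark, let go, and the job was handed in at 22.4 s of robot time. I took it from the rack at its grip point and slid it in along the bore direction (99.7°). The insertion met almost no resistance: the force changed by only about 1 N.

**Last checks:**
- **Depth:** two wrist views agree that the ring line is about 2 mm short of level with the face (1.5–2.2 mm from above, about 2.6 mm from the front). The limit is 6 mm, so I did not nudge it further.
- **Sideways:** the tube is within about 0.2 mm of the bore's centre. I did not measure its height; from the bore clearance it should sit about 2 mm low.
- **Direction:** level alignment matches the bore within 0.1°.
- **Gripper:** it was open and about 50 mm above the tube at hand-in. No bystander looked moved in the pictures I viewed, though I did not measure them.

**One check that disagreed:** a rough estimate of the tube's droop from its outline gave 8.5° (0.15 rad), over the 0.08 rad limit. I discounted it for two reasons. The bore clearance allows only about 0.043 rad, and the stop disc's height in the scene camera fits a droop of 0 to 0.043 rad. In that same picture the disc appeared about 2 px (about 3 mm) to the side of where I expected it, which I put down to calibration.

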